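# Put the slide holder away in the empty tray compartment

### The job

Put the loose chrome slide holder away in the black tray: lay it flat in whichever of the two compartments is empty, fork in the wide end, resting fully down on the yellow floor. Set it down rather than dropping it, and leave the slide holder that is already stored and everything else on the bench where they are.

Things in the scene. Friction and masses are not known exactly. Their poses are not given: they have to be found in the camera images.
- slide_holder: Loose chrome slide holder, block on top, 0.2-0.4 kg. Origin: underside, below the grip block's centre; x along it to the fork, z up. Plate 8 mm thick, 130 long: shank x -60 to 10, 24 wide; fork x 10 to 70, 64 wide (crossbar 10 to 30, then two 14 mm prongs). Grip block on it, to pinch from above across y: x -18 to 18, 16 wide in y, 8 to 34 mm above the underside
- stored_holder: Identical chrome slide holder already stored in one of the two tray compartments, lying on its floor, with up to a few mm of play; same size, origin and axes as slide_holder. It stays
- tray: Fixed black tray, yellow compartment floors, 164 (x) by 188 (y), 16 mm tall; origin at centre of underside, z up. Two identical open compartments side by side in y: wide bay for the fork x 0 to 70, 74 wide; narrow bay for the shank x -70 to 0, 34 wide. Floor 6 mm above the bench, walls 10 mm above the floor (grip blocks stand above them). 5 mm play round a holder
- slot_a (a point): Compartment on the tray's +y side: point on its floor (tray -5, +45, 6 mm) where a centred holder's origin lies; axes as the tray's, a holder's x goes along +x
- slot_b (a point): Compartment on the tray's -y side: likewise (tray -5, -45, 6 mm)
- eyepiece_tube: matte black eyepiece tube standing upright, 42 mm across at the top, 92 mm tall; origin at centre of its underside. Bystander
- diffuser_disc: frosted glass disc lying flat, 80 mm across, 6 mm thick; origin at centre of its underside. Bystander
- bulb_puller: green rubber lamp bulb puller lying flat, about 115 mm long along its x, 32 mm tall; origin underneath near its middle. Bystander
- lens_brush: brush lying flat along its x. Bystander
- cleaner_bottle: closed bottle, 56 mm across, 130 mm tall; origin at centre of its underside. Bystander
There are look-alikes about, which are no part of the job. Leave any green look-alike of the stored_holder alone. What is shaped like the slide_holder but green is not meant.

How it is judged:
By the outcome, as a careful person would: the job done as asked, in the order asked, and still so for the second after the job is handed in, with the robot touching nothing.
It also fails if it takes over 37 s, if anything falls off the work surface, if the arm or the gripper's body presses on something with over 40 N, if the wrist force passes 120 N, or if a joint passes its speed limit or range.

### The arm

A 6-joint arm with a two-finger parallel gripper is mounted at the origin on the work surface. World frame = base frame: x ahead of the robot, y to its left, z up, the work surface at z = 0. Lengths are in m, angles in rad, forces in N, time in s.
With the tool pointing down it reaches from about 0.275 to 0.85 m from the base axis. Payload 5.2 kg.
Tool frame: the origin (TCP) lies between the finger pads; the fingertips stand 8 mm ahead of it and the grasp point (between the pads) lies 11 mm behind it (manip.finger_overhang is the distance from the TCP to the fingertips, in m); z points along the fingers, y is the line along which they close (so a half turn about z gives the same grasp; the last joint's range is limited). The gripper opens to 85 mm and grips with 20 to 120 N. Pads are 22 mm wide; open, the fingers measure 114 mm over their backs; the gripper's body (76 mm by 85 mm) begins 54 mm behind the grasp point. The pads swing forward as they close: fully open they stand 13 mm farther back than shut.
Start: joints at [1.025, 0.259, 1.535, -0, 1.348, -0.203], TCP at [0.185, 0.518, 0.219] pointing down, gripper open.
Joint ranges: [-3.14, 3.14], [-0.91, 2.08], [0.19, 2.58], [-1.22, 4.36], [0.22, 2.71], [-3.12, 3.12]. Speed limits (rad/s): [2.57, 2.57, 3.14, 3.14, 3.14, 3.14].

### API

Orientations are given as a rotation vector (axis times angle).
In Python, from workcell import sensors, optics, job, manip gives the robot as it stands. The module is installed in compiled form; this text tells all that it offers.
- The arm moves only by the tool step_arm, never from a script. Its argument "plan" is a list that holds one entry, the list of rows, each a list of 7 numbers: the opening, from -1 (shut) to 1 (fully open), then the shift along the tool's x, y, z normalised to -1 to 1, where 1 is 200 mm, then the turn, a rotation vector about the tool's x, y, z normalised to -1 to 1, where 1 is 2 rad. In form: [[[gripper, tx, ty, tz, wx, wy, wz], ...]]. A call has 1 to 8 rows; each row is the pose to reach, as a shift and turn from the pose commanded when the call began, along the tool's axes at that moment; what a row does not reach only later rows make up. A row lasts 1/8 s, in which the tool goes at most 62.5 mm and 10.7 degrees, less where a joint would pass 70% of its speed; a pose out of reach is approached as far as the arm can. A call with a number of a shift or a turn outside -1 to 1 is refused whole. A call with a gripper value outside its range is refused whole. The fingers move at their own pace and stop on an object; the grip force is fixed at half the most. Time passes only in rows, so rows that repeat a pose let the fingers close. It gives the time, the measured TCP pose, the force, the opening and the grip force at its end, in the units of the state.
- sensors.state(): the state, without advancing time (a new reading comes with each control period).
- optics.capture(name): name is "scene" or "top" or "wrist"; returns a dict with "frame" (420x560x3 uint8, blue, green, red), "camera_matrix" (3x3 intrinsics, pixels), "R" (3x3) and "t" (3): a world point X has camera coordinates R X + t. Camera axes: x right, y down, z forward; pixel columns grow to the right and rows downward; lengths in m; the calibration is good to about 2 mm. A picture is of the moment at which its call begins. There is no depth.
- job.hand_in(): hands the job in; it is judged then, once.
Trained networks look in the newest picture that a camera, given by its name, has taken for a name from the list of things; names that differ only in an ending like _2 or _b are one class to them, and where a whole thing is asked for, a point or a joint stands for the part that bears it (a point fixed in the world has none). Each returns a list of dicts, best first, with "conf" (0 to 1); they miss things now and then, are a little off and sometimes report something else, mostly with a low value. They report only what shows in the picture. A call takes as long as a camera call. They do not tell look-alikes from the thing itself.
- optics.boxes_of(camera, name): "at" ([x, y, z] in m, in world coordinates, good to about 4 mm: the middle of the surface that is visible of it).
- optics.silhouettes(camera, name): "mask" (420x560 bool, what is visible of it).
- optics.tip_of(camera, name): "at" ([x, y, z] in m, in world coordinates, good to about 4 mm: a listed point, or the origin of a listed thing).
The state is a dict: "time": time; "joints": joint angles; "joint_vel": joint speeds; "tau": joint torques, N m; "tool_pos": TCP position; "tcp_rot": TCP orientation; "wrist_force": force on the tool from outside, world axes, zero at the start; "ft_torque": the same for the moment, N m; "width": opening from 0.0 (shut) to 1.0 (fully open); "gripper_force": force on a finger pad.
Only numpy, scipy, OpenCV 4.12 (cv2) and the standard library are available. Lean on these libraries where they do the work, as an engineer would, in place of code of your own. Each camera call takes 0.05 s, during which the arm holds its last target. There are 200 camera calls.

## Working session

There is one attempt and no reset: what is moved stays moved. The work goes in short steps, Python scripts to look and compute and a tool call to move; the robot and the scene stay as the last step left them, time stands still between calls to the robot, and variables do not carry over. Pictures are saved under pics/ and viewed, at most 10 in all, crops included, and the job is handed in when it is done.

Besides the shell and the picture viewer there is one more tool, called after ">>>" as a command line: name --argument value ..., lists and objects as JSON in quotes. step_arm: Moves the arm, as the interface text tells. Its arguments: {"type":"object","properties":{"plan":{"type":"array","items":{"type":"array","items":{"type":"array","items":{"type":"number"}}}}},"required":["plan"]}

```bash
mkdir -p pics
python3 - <<'E'
from workcell import sensors, optics
import cv2, numpy as np
s=sensors.state(); print(s['tool_pos'],s['tcp_rot'],s['time'])
for c in ['top','scene']:
    r=optics.capture(c); cv2.imwrite(f'pics/{c}0.png',r['frame'])
    print(c,r['camera_matrix'].tolist(),(-r['R'].T@r['t']).round(3))
    for n in ['slide_holder','tray','slot_a','slot_b']:
        for d in optics.tip_of(c,n): 
            p=r['camera_matrix']@(r['R']@np.array(d['at'])+r['t']); print(n,np.round(d['at'],3),round(d['conf'],2),(p[:2]/p[2]).round())
E
```

```text
[0.18453101 0.51753572 0.21816407] [-5.35649136e-01 -3.09490592e+00  2.70890118e-03] 0.0
top [[439.1711398137619, 0.0, 272.1025527844295], [0.0, 439.1711398137619, 207.77820639716174], [0.0, 0.0, 1.0]] [ 0.388 -0.02   1.16 ]
slide_holder [ 0.516 -0.163 -0.   ] 0.88 [337. 222.]
slide_holder [ 0.357 -0.104  0.005] 0.6 [315. 283.]
slide_holder [0.618 0.107 0.007] 0.41 [235. 184.]
slide_holder [0.569 0.188 0.001] 0.25 [205. 203.]
tray [ 0.601  0.15  -0.   ] 0.92 [219. 191.]
slot_a [0.616 0.11  0.009] 0.85 [234. 185.]
slot_a [0.571 0.187 0.004] 0.66 [205. 202.]
slot_b [0.616 0.11  0.009] 0.85 [234. 185.]
slot_b [0.571 0.187 0.004] 0.66 [205. 202.]
scene [[387.1743709353178, 0.0, 279.0974708177541], [0.0, 387.1743709353178, 211.08685954751672], [0.0, 0.0, 1.0]] [1.109 0.725 0.879]
slide_holder [0.481 0.444 0.002] 0.74 [406. 297.]
slide_holder [ 0.353 -0.105  0.004] 0.73 [308. 179.]
slide_holder [ 0.519 -0.158  0.003] 0.68 [263. 190.]
tray [ 0.598  0.154 -0.002] 0.86 [302. 254.]
slot_a [0.618 0.106 0.009] 0.72 [287. 245.]
slot_a [0.571 0.185 0.003] 0.55 [316. 255.]
slot_b [0.618 0.106 0.009] 0.72 [287. 245.]
slot_b [0.571 0.185 0.003] 0.55 [316. 255.]
```

View pics/top0.png

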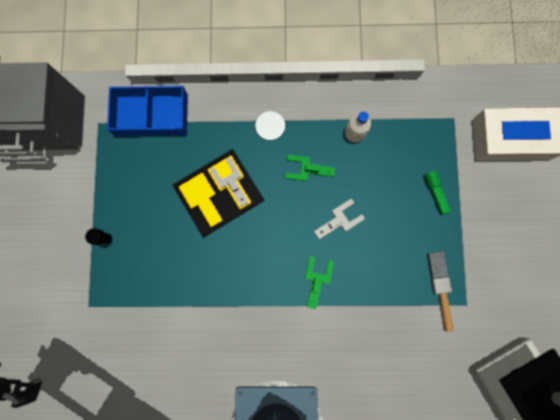

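View pics/scene0.png

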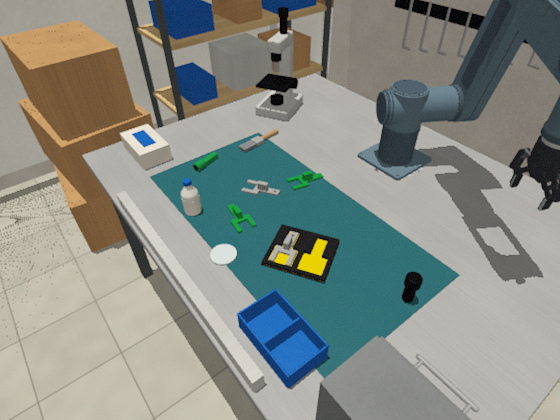

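Top view: the loose chrome holder is at (338,221), with its fork toward the upper right. Possible mix-ups are the green look-alikes at (310,168) and (319,282), and the stored chrome holder in the tray at (232,178). I choose the one at (338,221). The empty compartment is the left (+y) one, at (205,200). The scene view agrees: chrome at (262,188), empty yellow at (315,257).

```bash
cat > h.py <<'E'
import cv2, numpy as np
from scipy.optimize import minimize
from scipy.spatial.transform import Rotation as Ro
from workcell import sensors, optics
m=1e-3
HOLD=np.array([[-60,-12],[10,-12],[10,-32],[70,-32],[70,-18],[30,-18],[30,18],[70,18],[70,32],[10,32],[10,12],[-60,12]])*m
TRAY=np.array([[-82,-94],[82,-94],[82,94],[-82,94]])*m
SLOT=np.array([[-70,-17],[0,-17],[0,-37],[70,-37],[70,37],[0,37],[0,17],[-70,17]])*m+np.array([0,45*m])
BLK=np.array([[-18,-8],[18,-8],[18,8],[-18,8]])*m
def world(poly,q,z):
    c,s=np.cos(q[2]),np.sin(q[2]); p=poly@np.array([[c,s],[-s,c]])+q[:2]
    return np.c_[p,np.full(len(p),z)]
def proj(r,X):
    p=(r['R']@np.atleast_2d(X).T+r['t'][:,None]); p=r['camera_matrix']@p; return (p[:2]/p[2]).T
def ray(r,uv,z):
    d=r['R'].T@np.linalg.inv(r['camera_matrix'])@np.array([*uv,1.]); c=-r['R'].T@r['t']; return c+d*(z-c[2])/d[2]
def render(r,parts,q,shape=(420,560)):
    im=np.zeros(shape,np.uint8)
    for p,z in parts: cv2.fillPoly(im,[np.round(proj(r,world(p,q,z))*16).astype(np.int32)],255,cv2.LINE_AA,4)
    return im
def fit(r,mask,parts,q0):
    M=cv2.GaussianBlur(mask.astype(np.float32),(0,0),1)
    def f(u):
        q=np.array(u)*[.01,.01,.1]+q0
        return np.abs(cv2.GaussianBlur(render(r,parts,q)/np.float32(255),(0,0),1)-M).sum()/M.sum()
    b=None
    for d in ([0,0,0],[1,0,0],[0,1,0],[0,0,2],[0,0,-2]):
        s=minimize(f,d,method='Nelder-Mead',options=dict(initial_simplex=np.array(d)+np.vstack([np.zeros(3),np.eye(3)]),xatol=.005,fatol=1e-5))
        if b is None or s.fun<b.fun: b=s
    return np.array(b.x)*[.01,.01,.1]+q0,b.fun
def comp(mask,near):
    n,l,st,c=cv2.connectedComponentsWithStats(mask.astype(np.uint8)); 
    i=1+np.argmin([np.hypot(*(c[k]-near)) if st[k,4]>60 else 1e9 for k in range(1,n)]); return l==i
def hsv(r): return cv2.split(cv2.cvtColor(r['frame'],cv2.COLOR_BGR2HSV))
def draw(r,parts,q,im,col=(0,0,255)):
    for p,z in parts: cv2.polylines(im,[np.round(proj(r,world(p,q,z))*16).astype(np.int32)],True,col,1,cv2.LINE_AA,4)
HP=[(HOLD,.008),(BLK,.034)]
def togo(s,pos,yaw):
    """shift/turn rows (tool units) to TCP pos with tool down, tool y at angle yaw"""
    R0=Ro.from_rotvec(s['tcp_rot']); y=np.array([np.cos(yaw),np.sin(yaw),0]); z=np.array([0,0,-1.])
    R=np.c_[np.cross(y,z),y,z]; rel=R0.inv()*Ro.from_matrix(R)
    return (R0.inv().apply(np.array(pos)-s['tool_pos'])/.2).round(4),(rel.as_rotvec()/2).round(4)
E
python3 - <<'E'
from h import *
r=optics.capture('top'); H,S,V=hsv(r)
hm=comp((S<60)&(V>110),(338,221)); q,e=fit(r,hm,HP,np.array([.516,-.163,-.5])); print('holder',q,np.degrees(q[2]),e,hm.sum())
ym=comp((H>20)&(H<35)&(S>150)&(V>120),(203,198)); t,e=fit(r,ym,[(SLOT,.006)],np.array([.599,.152,.52])); print('tray',t,np.degrees(t[2]),e,ym.sum())
im=r['frame'].copy(); draw(r,HP,q,im); draw(r,[(SLOT,.006)],t,im); draw(r,[(TRAY,.016)],t,im,(255,0,255))
cv2.imwrite('pics/fit0.png',cv2.resize(im[130:270,165:375],None,fx=3.8,fy=3.8,interpolation=cv2.INTER_CUBIC))
s=sensors.state(); print(s['time'])
for k in(0,np.pi): print(togo(s,[q[0],q[1],.25],q[2]+np.pi/2+k))
E
```

```text
holder [ 0.51307023 -0.15900357 -1.01064243] -57.90554585026237 0.054882198572158813 697
tray [0.59766185 0.15287148 0.53387949] 30.58904132809469 0.028190189972519875 1113
0.55
(array([-2.6835, -2.6363, -0.1549]), array([-0.    ,  0.    ,  0.3339]))
(array([-2.6835, -2.6363, -0.1549]), array([-0.    , -0.    , -1.2369]))
```

View pics/fit0.png

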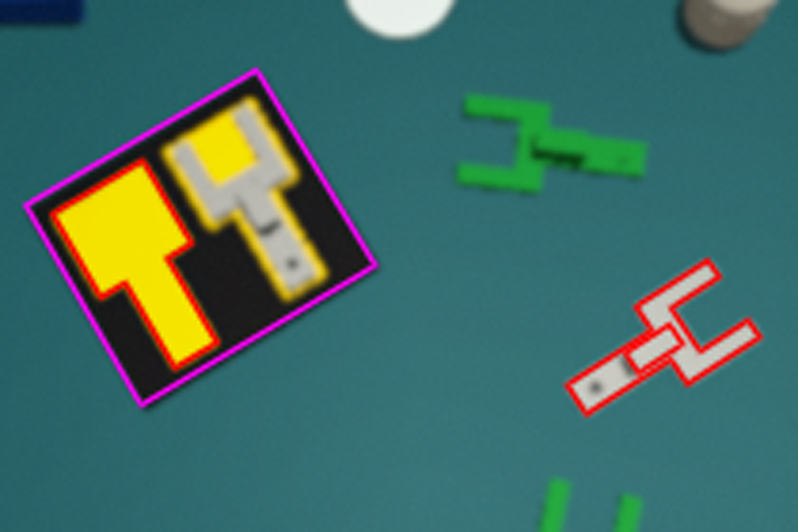

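The red outlines match both objects: the chrome block sits at crop (655,348), and the empty slot lies inside the tray outline. Next I move above the holder.

>>> step_arm --plan '[[[1,-0.9,-0.88,-0.05,0,0,0],[1,-0.9,-0.88,-0.05,0,0,0],[1,-0.9,-0.88,-0.05,0,0,0],[1,-0.9,-0.88,-0.05,0,0,0],[1,-0.9,-0.88,-0.05,0,0,0]]]'

```text
time: 1.18
tool_pos: [0.2972, 0.2886, 0.2295]
tcp_rot: [0.546, 3.092, -0.0]
wrist_force: [-0.5, 1.1, 0.4]
width: 1.002
gripper_force: 0.0
```

>>> step_arm --plan '[[[1,-0.9,-0.88,-0.05,0,0,0],[1,-0.9,-0.88,-0.05,0,0,0],[1,-0.9,-0.88,-0.05,0,0,0],[1,-0.9,-0.88,-0.05,0,0,0],[1,-0.9,-0.88,-0.05,0,0,0]]]'

```text
time: 1.8
tool_pos: [0.4077, 0.0627, 0.2392]
tcp_rot: [0.545, 3.093, -0.001]
wrist_force: [-0.2, 0.8, 0.0]
width: 1.0
gripper_force: 0.0
```

>>> step_arm --plan '[[[1,-0.88,-0.88,-0.05,0,0,0.334],[1,-0.88,-0.88,-0.05,0,0,0.334],[1,-0.88,-0.88,-0.05,0,0,0.334],[1,-0.88,-0.88,-0.05,0,0,0.334],[1,-0.88,-0.88,-0.05,0,0,0.334],[1,-0.88,-0.88,-0.05,0,0,0.334]]]'

```text
time: 2.55
tool_pos: [0.5122, -0.1574, 0.2484]
tcp_rot: [-1.518, -2.748, -0.001]
wrist_force: [1.4, 0.2, -0.0]
width: 1.006
gripper_force: 0.0
```

Run:
```python
from h import *
s=sensors.state(); print(s['time'],s['tool_pos'],s['wrist_force'])
r=optics.capture('wrist'); H,S,V=hsv(r); q0=np.array([.51307,-.159,-1.0106])
im=r['frame'].copy(); draw(r,HP,q0,im); cv2.imwrite('pics/w1.png',im)
near=proj(r,world(HOLD,q0,.008)).mean(0)
hm=comp((S<60)&(V>100),near); q,e=fit(r,hm,HP,q0); print(near,q,np.degrees(q[2]),e,hm.sum())
print(togo(s,[q[0],q[1],.019],q[2]+np.pi/2))
```

```text
2.55 [ 0.51218758 -0.15743757  0.24838334] [ 1.41584625  0.19616319 -0.01188433]
[279.06422485 182.25131309] [ 0.51446556 -0.16012205 -1.01089676] -57.920117686673564 0.057226188480854034 3098
(array([-0.0199,  0.0028,  1.1469]), array([-0.0001, -0.0011,  0.0009]))
```

View pics/w1.png

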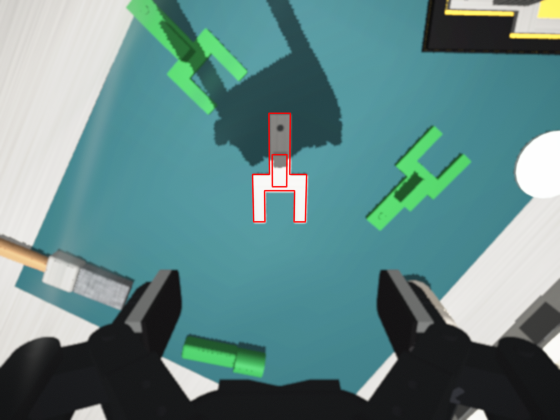

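The wrist view shows the chrome holder at (280,165), centred, with the fit aligned. Fingers clear of everything around it. Descending.

>>> step_arm --plan '[[[0.3,-0.02,0.0,0.3,0,0,0],[0.0,-0.02,0.0,0.55,0,0,0],[-0.1,-0.02,0.0,0.8,0,0,0],[-0.1,-0.02,0.0,0.92,0,0,0],[-0.1,-0.02,0.0,0.92,0,0,0]]]'

```text
time: 3.22
tool_pos: [0.5127, -0.16, 0.0637]
tcp_rot: [-1.515, -2.747, -0.0]
wrist_force: [0.2, 0.3, -0.2]
width: 0.448
gripper_force: 0.0
```

Run:
```python
from h import *
s=sensors.state(); print(s['time'],s['tool_pos'],s['wrist_force'],s['width'])
r=optics.capture('wrist'); q=np.array([.5140,-.1597,-1.0108]); im=r['frame'].copy(); draw(r,HP,q,im); cv2.imwrite('pics/w2.png',im)
print(togo(s,[q[0],q[1],.019],q[2]+np.pi/2), proj(r,s['tool_pos']+[0,0,-.008]))
```

```text
3.225 [ 0.51270487 -0.15998342  0.06365098] [ 0.18262919  0.28731758 -0.153276  ] 0.44766157498590464
(array([-0.0032,  0.0067,  0.2232]), array([-0.001 , -0.002 ,  0.0013])) [[278.94818842 253.21812222]]
```

View pics/w2.png

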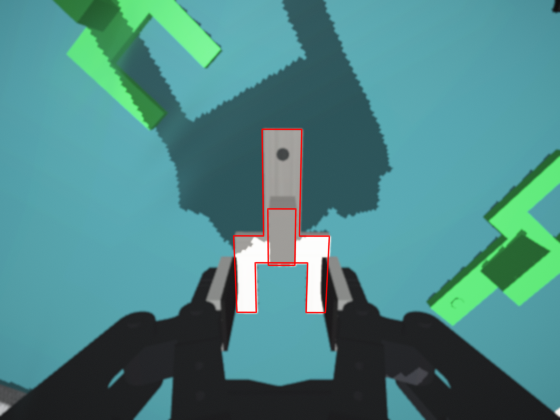

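The block at (281,237) lies centred between the pads (x≈225 and 330), and the fit matches. Lowering and gripping.

>>> step_arm --plan '[[[-0.1,-0.003,0.006,0.1,0,0,0],[-0.1,-0.003,0.006,0.18,0,0,0],[-0.1,-0.003,0.006,0.223,0,0,0],[-0.1,-0.003,0.006,0.223,0,0,0],[-1,-0.003,0.006,0.223,0,0,0],[-1,-0.003,0.006,0.223,0,0,0],[-1,-0.003,0.006,0.223,0,0,0],[-1,-0.003,0.006,0.223,0,0,0]]]'

```text
time: 4.28
tool_pos: [0.5162, -0.163, 0.0211]
tcp_rot: [1.52, 2.748, -0.0]
wrist_force: [-1.0, 0.5, 5.8]
width: 0.124
gripper_force: 59.6
```

>>> step_arm --plan '[[[-1,0,0,0,0,0,0],[-1,0,0,-0.1,0,0,0],[-1,0,0,-0.25,0,0,0],[-1,0,0,-0.45,0,0,0],[-1,0,0,-0.6,0,0,0],[-1,0,0,-0.6,0,0,0]]]'

```text
time: 5.03
tool_pos: [0.5172, -0.1636, 0.1429]
tcp_rot: [1.518, 2.744, -0.0]
wrist_force: [0.8, 0.6, 0.1]
width: -0.004
gripper_force: 0.0
```

Run:
```python
from h import *
s=sensors.state(); print(s['time'],s['tool_pos'],s['wrist_force'],s['width'],s['gripper_force'],s['joints'])
r=optics.capture('wrist'); cv2.imwrite('pics/w3.png',r['frame'])
t=np.array([.59766,.15287,.5339]); p=world(np.array([[-.005,.045]]),t,0)[0]; print(p)
print(togo(s,[p[0],p[1],s['tool_pos'][2]],t[2]+np.pi/2))
```

```text
5.025 [ 0.51721807 -0.16359497  0.14288616] [0.78897744 0.63328863 0.10384762] -0.0039008226880276856 0.0 [-5.11997070e-01  3.05266716e-01  1.66745911e+00 -6.47041497e-05
  1.16335364e+00 -1.07198117e+00]
[0.57045561 0.18906283 0.        ]
(array([ 1.3525,  1.1622, -0.0036]), array([-0.0009,  0.0029, -0.7723]))
```

View pics/w3.png

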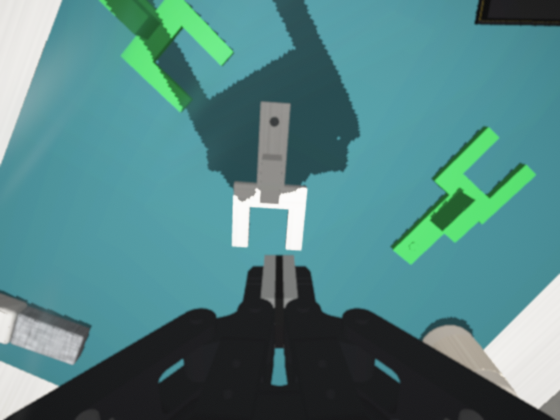

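The grip slipped off: the view shows the holder still on the bench around (270,175), turned slightly, and the gripper empty. I'll re-measure and check where the fingertips are.

Run:
```python
from h import *
from workcell import manip
print(manip.finger_overhang,[a for a in dir(manip) if a[0]!='_'])
s=sensors.state(); T=s['tool_pos']; q0=np.array([.5140,-.1597,-1.0108])
for c in ['wrist','top']:
    r=optics.capture(c)
    if c=='wrist':
        for d in (-.011,0,.008,.02): print('tip proj',d,proj(r,T+[0,0,-d]))
        near=(270,175)
    else: near=proj(r,[.514,-.16,.008])[0]
    H,S,V=hsv(r); hm=comp((S<60)&(V>80),near); q,e=fit(r,hm,HP,q0); print(c,q,np.degrees(q[2]),e,hm.sum())
    im=r['frame'].copy(); draw(r,HP,q,im)
    if c=='wrist': cv2.imwrite('pics/w4.png',cv2.resize(im[80:310,180:380],None,fx=2.6,fy=2.6,interpolation=cv2.INTER_CUBIC))
    print(togo(s,[q[0],q[1],.019],q[2]+np.pi/2))
```

```text
0.008 ['IKError', 'finger_overhang']
tip proj -0.011 [[278.91877734 271.28053304]]
tip proj 0 [[278.91960778 260.31769097]]
tip proj 0.008 [[278.92015139 253.14130307]]
tip proj 0.02 [[278.92088615 243.44162933]]
wrist [ 0.50518898 -0.15733371 -1.07925081] -61.83651659850415 0.04694119468331337 5690
(array([ 0.054 , -0.0319,  0.6105]), array([0.0005, 0.0009, 0.0342]))
top [ 0.50278419 -0.15503495 -1.07738842] -61.729809525772225 1.0863322019577026 332
(array([ 0.0701, -0.036 ,  0.6105]), array([0.0005, 0.0009, 0.0333]))
```

View pics/w4.png

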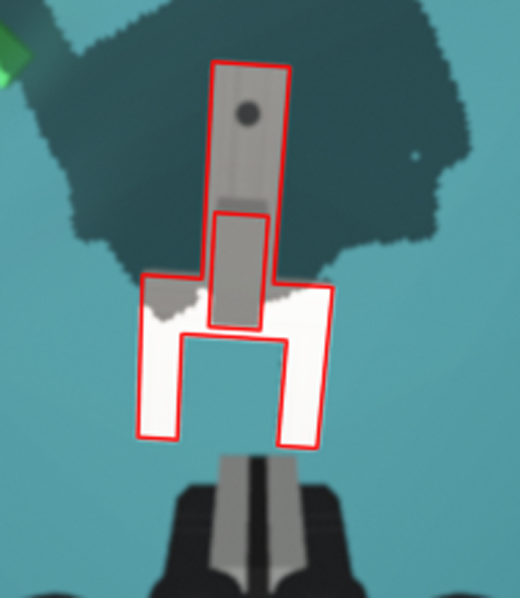

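The fit matches the real block. The fingertips are also where the calibration puts them, so I gripped too high and about 4 mm off along the block because the pose had not settled. I'll retry lower and better centred, using settled readings.

>>> step_arm --plan '[[[-0.1,0.055,-0.032,0.1,0,0,0.034],[-0.1,0.055,-0.032,0.25,0,0,0.034],[-0.1,0.055,-0.032,0.35,0,0,0.034],[-0.1,0.055,-0.032,0.35,0,0,0.034],[-0.1,0.055,-0.032,0.35,0,0,0.034],[-0.1,0.055,-0.032,0.35,0,0,0.034]]]'

```text
time: 5.92
tool_pos: [0.5049, -0.1571, 0.0711]
tcp_rot: [1.613, 2.694, 0.0]
wrist_force: [0.4, -0.6, -0.5]
width: 0.446
gripper_force: 0.0
```

Run:
```python
from h import *
r=optics.capture('wrist'); s=sensors.state(); print(s['time'],s['tool_pos'],s['width'])
H,S,V=hsv(r); q=np.array([.5052,-.1573,-1.0793])
near=proj(r,world(HOLD,q,.008)).mean(0); hm=comp((S<60)&(V>80),near); q2,e=fit(r,hm,HP,q); print(q2,e)
print(togo(s,[*q[:2],.0155],q[2]+np.pi/2)); print(togo(s,[*q2[:2],.0155],q2[2]+np.pi/2))
```

```text
5.975 [ 0.5049482  -0.1570689   0.07119279] 0.45142344912265014
[ 0.5051648  -0.15727227 -1.07895444] 0.19461844861507416
(array([-0.0012,  0.0003,  0.2785]), array([0.0004, 0.0007, 0.0003]))
(array([-1.000e-03,  2.000e-04,  2.785e-01]), array([0.0004, 0.0007, 0.0001]))
```

Settled, and both measurements agree. Lowering the rest of the way and closing.

>>> step_arm --plan '[[[-0.1,0,0,0.14,0,0,0],[-0.1,0,0,0.24,0,0,0],[-0.1,0,0,0.275,0,0,0],[-0.1,0,0,0.275,0,0,0],[-0.1,0,0,0.275,0,0,0]]]'

```text
time: 6.6
tool_pos: [0.5051, -0.1571, 0.0163]
tcp_rot: [1.613, 2.694, 0.0]
wrist_force: [0.3, 0.1, -0.9]
width: 0.449
gripper_force: 0.0
```

>>> step_arm --plan '[[[-0.3,0,0,0,0,0,0],[-0.5,0,0,0,0,0,0],[-1,0,0,0,0,0,0],[-1,0,0,0,0,0,0],[-1,0,0,0,0,0,0]]]'

```text
time: 7.22
tool_pos: [0.5047, -0.1569, 0.0161]
tcp_rot: [1.613, 2.695, 0.0]
wrist_force: [-1.6, 0.2, 5.3]
width: 0.16
gripper_force: 58.9
```

>>> step_arm --plan '[[[-1,0,0,0,0,0,0],[-1,0,0,-0.02,0,0,0],[-1,0,0,-0.04,0,0,0],[-1,0,0,-0.06,0,0,0]]]'

```text
time: 7.72
tool_pos: [0.5042, -0.1567, 0.0274]
tcp_rot: [-1.613, -2.695, 0.0]
wrist_force: [0.5, 0.5, -2.6]
width: 0.158
gripper_force: 58.8
```

Run:
```python
from h import *
r=optics.capture('wrist'); s=sensors.state(); print(s['time'],s['tool_pos'],s['width'],s['gripper_force'],s['wrist_force'])
cv2.imwrite('pics/w5.png',r['frame'])
```

```text
7.775 [ 0.50455021 -0.1568513   0.02797777] 0.15934359674440648 58.834179639816284 [-0.7572084   0.17909673 -2.09240091]
```

View pics/w5.png

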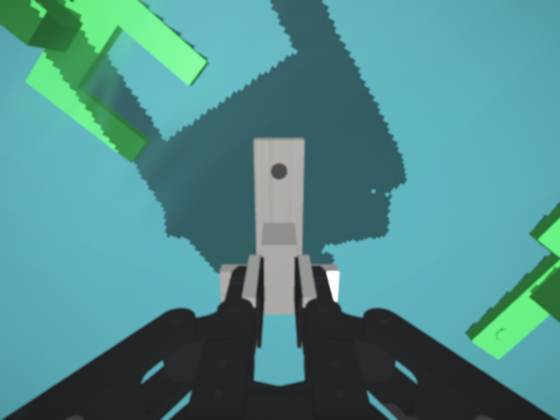

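Held: the block is between the pads at (280,285), the holder is level, and the measured weight is about 2.3 N. Lifting and carrying it to the tray.

>>> step_arm --plan '[[[-1,0,0,-0.1,0,0,0],[-1,0,0,-0.22,0,0,0],[-1,0,0,-0.35,0,0,0],[-1,0.15,0.12,-0.42,0,0,0],[-1,0.3,0.25,-0.42,0,0,0],[-1,0.45,0.38,-0.42,0,0,0],[-1,0.6,0.49,-0.42,0,0,0],[-1,0.68,0.55,-0.42,0,0,0]]]'

```text
time: 8.78
tool_pos: [0.5369, 0.017, 0.1113]
tcp_rot: [-1.611, -2.696, -0.0]
wrist_force: [0.3, 0.7, -2.3]
width: 0.16
gripper_force: 59.0
```

>>> step_arm --plan '[[[-1,0.1,0.08,0,0,0,-0.08],[-1,0.22,0.18,0,0,0,-0.16],[-1,0.34,0.28,0,0,0,-0.24],[-1,0.46,0.38,0,0,0,-0.32],[-1,0.58,0.47,0,0,0,-0.4],[-1,0.66,0.54,0,0,0,-0.48],[-1,0.69,0.557,0,0,0,-0.56],[-1,0.69,0.557,0,0,0,-0.64]]]'

```text
time: 9.78
tool_pos: [0.5697, 0.1902, 0.111]
tcp_rot: [0.326, -3.124, -0.0]
wrist_force: [0.2, -0.9, -2.4]
width: 0.156
gripper_force: 59.0
```

>>> step_arm --plan '[[[-1,0,0,0,0,0,-0.08],[-1,0,0,0,0,0,-0.16],[-1,0,0,0,0,0,-0.166],[-1,0,0,0,0,0,-0.166]]]'

```text
time: 10.28
tool_pos: [0.57, 0.1893, 0.1113]
tcp_rot: [0.823, -3.031, -0.0]
wrist_force: [0.9, 0.3, -2.7]
width: 0.161
gripper_force: 59.0
```

Run:
```python
from h import *
r=optics.capture('wrist'); s=sensors.state(); print(s['time'],s['tool_pos'],s['width'],s['gripper_force'],s['wrist_force'])
t=np.array([.59766,.15287,.5339]); zu=s['tool_pos'][2]-.0161
y=Ro.from_rotvec(s['tcp_rot']).apply([0,1,0]); hq=np.array([*s['tool_pos'][:2],np.arctan2(y[1],y[0])-np.pi/2]); print('tool as holder',hq,np.degrees(hq[2]))
p=world(np.array([[-.005,.045]]),t,0)[0]; print(p,togo(s,[p[0],p[1],.03],t[2]+np.pi/2))
im=r['frame'].copy(); draw(r,[(HOLD,zu+.008),(BLK,zu+.034)],hq,im); draw(r,[(SLOT,.006),(SLOT-[0,.09],.006),(TRAY,.016)],t,im,(255,0,255)); cv2.imwrite('pics/w6.png',im)
```

```text
10.325 [0.56999609 0.18927053 0.11130485] 0.1559062093998611 58.98524343967438 [ 0.56572344 -0.72855068 -3.41585392]
tool as holder [0.56999609 0.18927053 0.53071397] 30.407670651161563
[0.57045561 0.18906283 0.        ] (array([-0.0016, -0.0021,  0.4065]), array([ 0.    , -0.0001, -0.0016]))
```

View pics/w6.png

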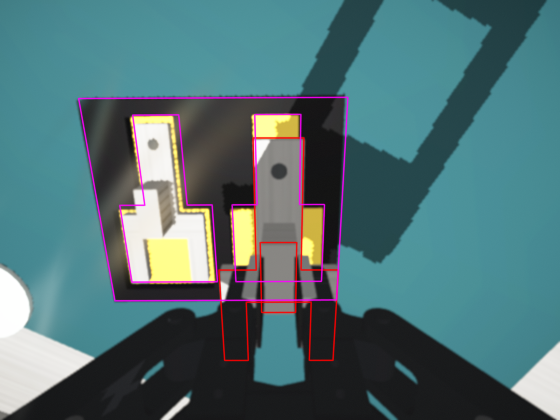

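Both overlays match. The tray and empty slot outlines lie on the image edges, with the slot shank at (277,160), and the held holder is aligned over it. Lowering with a pause just above the walls.

>>> step_arm --plan '[[[-1,-0.001,-0.002,0.1,0,0,0],[-1,-0.001,-0.002,0.2,0,0,0],[-1,-0.001,-0.002,0.28,0,0,0],[-1,-0.001,-0.002,0.33,0,0,0],[-1,-0.001,-0.002,0.35,0,0,0],[-1,-0.001,-0.002,0.35,0,0,0]]]'

```text
time: 11.08
tool_pos: [0.5706, 0.1891, 0.0415]
tcp_rot: [-0.827, 3.03, -0.0]
wrist_force: [-0.2, -0.1, -2.5]
width: 0.159
gripper_force: 59.0
```

Run:
```python
from h import *
r=optics.capture('wrist'); s=sensors.state(); print(s['time'],s['tool_pos'],s['width'],s['gripper_force'],s['wrist_force'])
t=np.array([.59766,.15287,.5339]); zu=s['tool_pos'][2]-.0161; print('underside',zu)
y=Ro.from_rotvec(s['tcp_rot']).apply([0,1,0]); hq=np.array([*s['tool_pos'][:2],np.arctan2(y[1],y[0])-np.pi/2])
p=world(np.array([[-.005,.045]]),t,0)[0]; print(p,hq,togo(s,[p[0],p[1],.0225],t[2]+np.pi/2))
im=r['frame'].copy(); draw(r,[(HOLD,zu+.008)],hq,im); draw(r,[(SLOT,.006),(SLOT,.016)],t,im,(255,0,255)); cv2.imwrite('pics/w7.png',im)
```

```text
11.125 [0.57088229 0.18915937 0.04184763] 0.15709952253916595 58.973214626312256 [ 0.00718434  0.02820348 -3.27519996]
underside 0.02574763323166972
[0.57045561 0.18906283 0.        ] [0.57088229 0.18915937 0.533053  ] (array([0.0022, 0.0007, 0.0967]), array([-0.0001,  0.0004, -0.0004]))
```

View pics/w7.png

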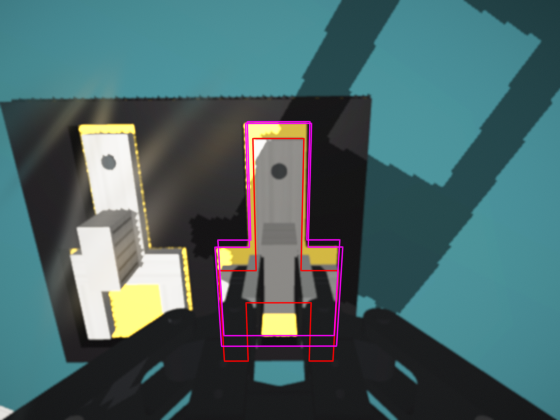

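Holder and slot are centred on each other: shank at 253–303 px inside slot 248–308, crossbar clear. That was the tenth picture, so the rest goes by numbers. Setting it down slowly.

>>> step_arm --plan '[[[-1,0.001,0,0.03,0,0,0],[-1,0.001,0,0.05,0,0,0],[-1,0.001,0,0.07,0,0,0],[-1,0.001,0,0.08,0,0,0],[-1,0.001,0,0.088,0,0,0],[-1,0.001,0,0.088,0,0,0],[-1,0.001,0,0.088,0,0,0]]]'

```text
time: 12.0
tool_pos: [0.5704, 0.189, 0.0239]
tcp_rot: [-0.828, 3.03, -0.0]
wrist_force: [-0.5, 0.0, -2.8]
width: 0.16
gripper_force: 59.0
```

Still hanging freely, 1–2 mm above the floor. Lowering in small steps.

>>> step_arm --plan '[[[-1,0,0,0.003,0,0,0],[-1,0,0,0.006,0,0,0],[-1,0,0,0.009,0,0,0],[-1,0,0,0.009,0,0,0],[-1,0,0,0.009,0,0,0]]]'

```text
time: 12.62
tool_pos: [0.5703, 0.189, 0.0221]
tcp_rot: [-0.828, 3.031, -0.0]
wrist_force: [-0.1, -0.3, -1.0]
width: 0.161
gripper_force: 59.1
```

>>> step_arm --plan '[[[-1,0,0,0.002,0,0,0],[-1,0,0,0.004,0,0,0],[-1,0,0,0.004,0,0,0],[-1,0,0,0.004,0,0,0]]]'

```text
time: 13.12
tool_pos: [0.5703, 0.189, 0.0221]
tcp_rot: [-0.828, 3.03, -0.0]
wrist_force: [-3.9, -1.4, 6.3]
width: 0.158
gripper_force: 60.0
```

The floor is now carrying it (force reversed to +6 N at the expected height). Releasing and retreating.

>>> step_arm --plan '[[[-0.6,0,0,0,0,0,0],[-0.45,0,0,0,0,0,0],[-0.3,0,0,0,0,0,0],[-0.3,0,0,0,0,0,0],[-0.3,0,0,-0.04,0,0,0],[-0.3,0,0,-0.1,0,0,0],[-0.3,0,0,-0.25,0,0,0],[-0.3,0,0,-0.45,0,0,0]]]'

```text
time: 14.12
tool_pos: [0.5697, 0.1889, 0.1122]
tcp_rot: [0.827, -3.029, -0.0]
wrist_force: [0.9, 0.1, -0.3]
width: 0.353
gripper_force: 0.0
```

>>> step_arm --plan '[[[-0.3,0.2,0,-0.25,0,0,0],[-0.3,0.45,0,-0.4,0,0,0],[-0.3,0.7,0,-0.4,0,0,0],[-0.3,0.9,0,-0.4,0,0,0],[-0.3,0.9,0,-0.4,0,0,0]]]'

```text
time: 14.75
tool_pos: [0.4133, 0.0968, 0.1924]
tcp_rot: [-0.825, 3.03, -0.001]
wrist_force: [0.5, 0.2, 0.2]
width: 0.35
gripper_force: 0.0
```

Run:
```python
from h import *
s=sensors.state(); print(s['time'],s['tool_pos'],s['width'],s['wrist_force'])
t=np.array([.59766,.15287,.5339]); HT=[(HOLD,.014),(BLK,.040)]
for c in ['top','wrist']:
    r=optics.capture(c); H,S,V=hsv(r); cv2.imwrite(f'pics/{c}9.png',r['frame'])
    for sg in (1,-1):
        q0=np.array([*world(np.array([[-.005,sg*.045]]),t,0)[0][:2],t[2]])
        reg=render(r,[(SLOT-[0,.045-sg*.045],.006)],t)>0; reg=cv2.dilate(reg.astype(np.uint8),np.ones((7,7)))>0
        m_=reg&(S<70)&(V>75)
        if m_.sum()<60: print(c,sg,'none');continue
        q,e=fit(r,m_,HT,q0); d=q[:2]-q0[:2]; a=t[2]
        print(c,sg,'offset mm',(1e3*d@np.array([[np.cos(a),-np.sin(a)],[np.sin(a),np.cos(a)]])).round(1),'deg',np.degrees(q[2]-a).round(1),e.round(3),m_.sum())
```

```text
14.75 [0.41328745 0.09678182 0.19236065] 0.34983751627527176 [0.54714003 0.15735482 0.23211871]
top 1 offset mm [-3.   1.4] deg 0.9 0.398 488
top -1 offset mm [-0.9  1. ] deg 0.2 0.41 470
wrist 1 offset mm [-0.8  0.3] deg -0.2 0.078 2866
wrist -1 offset mm [-4.2 -5.7] deg -5.7 4.08 570
```

```bash
python3 -c "
from workcell import job; print(job.hand_in())"
```

```text
the job is handed in; nothing more can be done
None
```

I laid the loose chrome slide holder flat in the empty compartment (slot_a), fork in the wide end and down on the floor, after a first grip slipped on the bench and I regripped it. The last wrist-camera fit put it within about 1 mm of centre, and the job is handed in at about 15 s of the 37 s allowed.

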